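# Hold the hand lens over the peony

## Robot

A 6-joint arm with a two-finger parallel gripper is mounted at the origin on the work surface. World frame = base frame: x ahead of the robot, y to its left, z up, the work surface at z = 0. Lengths are in mm, angles in rad, forces in N, time in s.
With the tool pointing down it reaches from about 275 to 750 mm from the base axis. Payload 10.2 kg.
Tool frame: the origin (TCP) lies at the very end of the fingers, on their centre line; the grasp point (between the pads) lies 19 mm behind it; x points along the fingers, y is the direction in which the jaws open and shut, and the axes are right-handed (so a half turn about x gives the same grasp; the last joint's range is limited). The gripper opens to 85 mm and grips with 20 to 120 N. Pads are 22 mm wide; open, the fingers measure 114 mm over their backs; the gripper's body (76 mm by 85 mm) begins 54 mm behind the grasp point. The pads swing forward as they close: fully open they stand 13 mm farther back than shut.
Start: joints at [1.002, 0.313, 1.498, -0, 1.331, -0.223], TCP at [177.961, 493.924, 231.294] pointing down, gripper open.
Joint ranges: [-2.94, 2.94], [-0.97, 2.17], [0.19, 2.56], [-1.23, 4.37], [0.02, 3.11], [-2.88, 2.88]. Speed limits (rad/s): [2.39, 2.39, 3.01, 3.14, 3.14, 3.14].

## Interface

Orientations are given as a unit quaternion [w, x, y, z].
In Python, from rig import ctrl gives the robot as it stands. The module is installed in compiled form; this text tells all that it offers.
- The arm moves only by the tool move_arm, never from a script. Its argument "targets" is a list that holds one entry, the list of rows, each a list of 7 numbers: the opening, from 0 (shut) to 1 (fully open), then the shift along the tool's x, y, z each as a share of 150 mm, from -1 to 1, then the turn, a rotation vector about the tool's x, y, z each as a share of 60 degrees, from -1 to 1. A call has 1 to 5 rows; each row shifts and turns the commanded pose from where the row before left it, along the tool's axes as they then stand; what a row does not reach is not made up. A row lasts 1/10 s, in which the tool goes at most 50 mm and 8.59 degrees, less where a joint would pass 70% of its speed; a pose out of reach is approached as far as the arm can. A call with a number of a shift or a turn outside -1 to 1 is refused whole. A call with a gripper value outside its range is refused whole. The fingers move at their own pace and stop on an object; "force" is the grip in N (left out, the last holds). Time passes only in rows, so rows that do not move let the fingers close. It gives the time, the measured TCP pose, the force and the opening at its end, in the units of the state.
- ctrl.sense(): the state, without advancing time (a new reading comes with each control period).
- ctrl.capture(name): name is "side" or "top" or "wrist"; returns the picture (384x512x3 uint8, red, green, blue); there is no depth.
- ctrl.calibration(name): a dict with "camera_matrix" (3x3 intrinsics, pixels), "extrinsics" (4x4, takes a point from world to camera coordinates); the wrist camera has in their place "tool_from_camera" (4x4, takes a point from camera to tool coordinates, whose origin is the TCP and whose axes are the tool frame's). Camera axes: x right, y down, z forward; pixel columns grow to the right and rows downward; lengths in mm; the calibration is good to about 2 mm. A picture is of the moment at which its call begins: read the wrist's pose just before it. calibration takes no time and is no camera call.
- ctrl.finish_job(): hands the job in, once; it reports no verdict.
Trained networks look in the newest picture that a camera, given by its name, has taken for a name from the list of things; names that differ only in an ending like _2 or _b are one class to them, and where a whole thing is asked for, a point or a joint stands for the part that bears it (a point fixed in the world has none). Each returns a list of dicts, best first, with "confidence" (0 to 1); they miss things now and then, are a little off and sometimes report something else, mostly with a low value. They report only what shows in the picture. A call takes as long as a camera call.
- ctrl.recognise(label, camera): "point" ([row, column] in pixels, amid what is visible of it).
- ctrl.cut_out(label, camera): "pixels" (384x512 bool, what is visible of it) and "point" ([row, column] in pixels, amid what is visible of it).
The state is a dict: "time_s": time; "joints": joint angles; "dq": joint speeds; "tau": joint torques, N m; "eef_pos": TCP position; "ee_rot": TCP orientation; "force": force on the tool from outside, world axes, zero at the start; "wrist_torque": the same for the moment, N m; "grip_width": opening from 0.0 (shut) to 1.0 (fully open).
Only numpy, scipy, OpenCV 4.12 (cv2) and the standard library are available. Lean on these libraries where they do the work, as an engineer would, in place of code of your own. Each camera call takes 0.05 s, during which the arm holds its last target.

## Task

Lift the deep lid of the wooden instrument case right back until it rests on its stop, draw the hand lens (the tool with the clear pane in a steel frame) out of its slot by the handle, turn it so that the pane lies level, and hold it still with the pane centred over the open peony, about 10 cm above the painting, so that the brushwork can be looked at. Finish while holding it there: do not put it down or let go. Do not touch the painting, and leave the other two tools standing in the case and everything else on the table where it is.

Things in the scene. Friction and masses are not known exactly. Their poses are not given: they have to be found in the camera images.
- case: wooden case fixed to the table: base block 136 (x) x 260 (y) x 40 mm, origin under its centre, x towards the hinge side. In its top 3 slots, 10 (x) x 58 (y) mm, 26 deep, centred at x = 5, y = -80, 0, 80 mm; in each a tool stands head down, any tool in any slot. Over them a hollow lid 136 x 260 x 102 mm, walls 7 mm, top at z = 142 mm when shut; opened, it stands behind the block, up to 180 mm high
- lid (a joint): angle of the lid, rad: 0 shut, grows as it opens, 1.70 on its stop, just past upright, hollow side to the front. The lid weighs about 0.35 kg on a damped hinge; let go below about 0.7 rad it falls shut, let go above about 0.95 rad it sinks open onto the stop by itself in 1 to 3 s
- lid_knob (a point): brass knob on the lid's top, 20 mm from the front edge, midway along it: 18 mm in diameter, 34 mm tall; this point is on its axis 23 mm above the lid's top and swings with the lid. Pinched on the two sides that lie along the hinge line, it can pivot between the fingers as the lid swings
- lid_hinge (a point): middle of the hinge axis, at the block's back upper edge (case x = 68, z = 40 mm); fixed; its axes are the case's, the hinge runs along y
- lens_pane (a point): centre of the clear pane of the hand lens. Its head is a steel frame 56 (y) x 44 (z) x 8 mm (x) round the pane; own x is square to the pane, own z runs from the head along the handle to its end. In the slot it stands head down, z up, this point 36 mm above the table, axes as the case's; lower edge 22 mm below this point. Whole lens about 0.08 kg
- lens_grip (a point): middle of the lens's dark wooden handle, 60 mm from the pane's centre along the lens's z: a bar 13 (x) x 16 (y) x 60 mm (z), reaching from 66 to 126 mm above the table as it stands in the slot; a thin neck joins it to the head. Axes as the lens's
- squeegee_mid (a point): middle of a squeegee standing in another slot: black rubber blade of the same outline as the lens's head, aluminium bar, stubby light wooden handle 22 mm wide; its top 94 mm above the table. Leave it
- paddle_mid (a point): middle of a plain plywood burnishing paddle standing in the remaining slot, head of the same outline, narrow flat handle 14 mm wide, its top 112 mm above the table. Leave it
- painting: painting on pale silk stretched in a wooden frame that lies on the table, fixed: 280 (x) x 230 (y) mm outside, rails 22 mm wide and 20 mm high, silk 12 mm above the table; origin at the centre of its underside
- peony (a point): centre of the one open peony on the painting (many-petalled bloom about 75 mm across; the other flowers are small closed buds), on the silk, 12 mm above the table; axes are the painting's, z up
- water_bowl: white porcelain bowl, 96 mm across, 48 mm high; origin under its centre. Bystander
- inkstone: dark ink stone 75 x 100 x 20 mm; origin under its centre. Bystander
- pigment_jar: glass jar 54 mm across, 62 mm high; origin under its centre. Bystander
- paint_dish: white paint dish 90 mm across, 18 mm high; origin under its centre. Bystander
- flat_brush: flat wide brush, about 190 mm long, 50 mm wide, 12 mm high, lying on the table; origin under it. Bystander
- paperweight: dark wooden paperweight 30 x 160 x 16 mm with a small brass stud 8 mm high; origin under its centre. Bystander

How it is judged:
By the outcome, as a careful person would: the job done as asked, in the order asked, and still so for the second after the job is handed in, while the arm keeps its last pose, push and grip.
It also fails if it takes over 56 s, if anything falls off the work surface, if the arm or the gripper's body presses on something with over 40 N, if the wrist force passes 120 N, or if a joint passes its speed limit or range.

## Working session

There is one attempt and no reset: what is moved stays moved. The work goes in short steps, Python scripts to look and compute and a tool call to move; the robot and the scene stay as the last step left them, time stands still between calls to the robot, and variables do not carry over. Pictures are saved under pics/ and viewed, and the job is handed in when it is done.

Besides the shell and the picture viewer there is one more tool, called after "Call:" in YAML: its name, and indented under it one key for each argument. move_arm: Moves the arm, as the interface text tells. Shift numbers are shares of 150 mm and turn numbers shares of 60 degrees, none past 1 either way. Its arguments: {"type":"object","properties":{"targets":{"type":"array","items":{"type":"array","items":{"type":"array","items":{"type":"number","minimum":-1,"maximum":1}}}},"force":{"type":"number"}},"required":["targets"]}

```bash
mkdir -p pics; ls
python3 - <<'E'
from rig import ctrl
import cv2, numpy as np
s=ctrl.sense()
for k,v in s.items(): print(k,np.round(v,3))
for n in ["side","top","wrist"]:
    im=ctrl.capture(n); cv2.imwrite(f"pics/a_{n}.png",im[:,:,::-1])
    c=ctrl.calibration(n)
    for k,v in c.items(): print(n,k,np.round(v,3).tolist())
E
```

```text
pics
time_s 0.0
joints [ 1.002  0.313  1.498 -0.     1.331 -0.223]
dq [-0.    -0.    -0.001 -0.     0.001  0.001]
tau [-2.0000e-03 -4.1227e+01 -2.5973e+01 -0.0000e+00  4.0000e-03  0.0000e+00]
eef_pos [177.814 493.704 230.733]
ee_rot [ 0.696  0.121  0.697 -0.122]
force [-0.726 -0.021  0.233]
wrist_torque [ 0.031  0.059 -0.027]
grip_width 1.001
side camera_matrix [[487.741, 0.0, 255.054], [0.0, 487.741, 198.998], [0.0, 0.0, 1.0]]
side extrinsics [[-0.972, -0.237, 0.004, 558.822], [-0.18, 0.731, -0.659, 191.351], [0.153, -0.64, -0.753, 1493.227], [0.0, 0.0, 0.0, 1.0]]
top camera_matrix [[445.617, 0.0, 258.685], [0.0, 445.617, 190.226], [0.0, 0.0, 1.0]]
top extrinsics [[0.0, -1.0, -0.009, 5.513], [-0.997, 0.001, -0.079, 624.026], [0.079, 0.009, -0.997, 1567.248], [0.0, 0.0, 0.0, 1.0]]
wrist camera_matrix [[292.954, 0.0, 251.502], [0.0, 292.954, 192.761], [0.0, 0.0, 1.0]]
wrist tool_from_camera [[-0.0, -0.3, 0.954, -142.863], [1.0, -0.0, 0.0, 0.43], [0.0, 0.954, 0.3, -75.412], [0.0, 0.0, 0.0, 1.0]]
```

View pics/a_side.png

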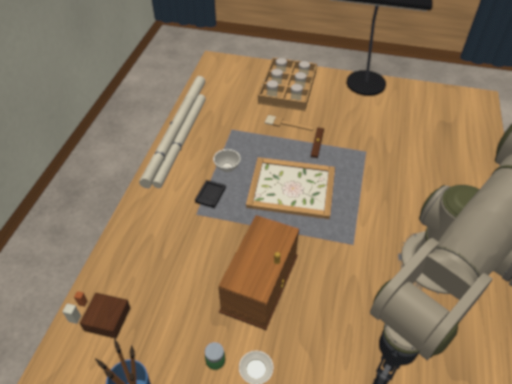

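View pics/a_top.png

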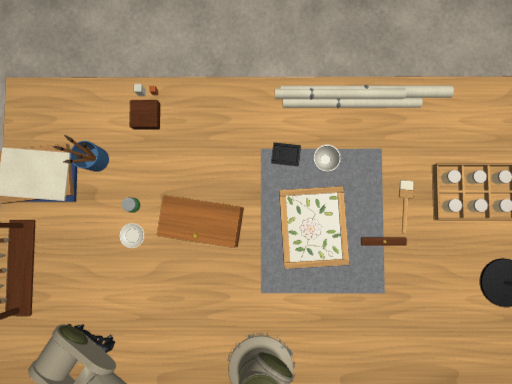

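View pics/a_wrist.png

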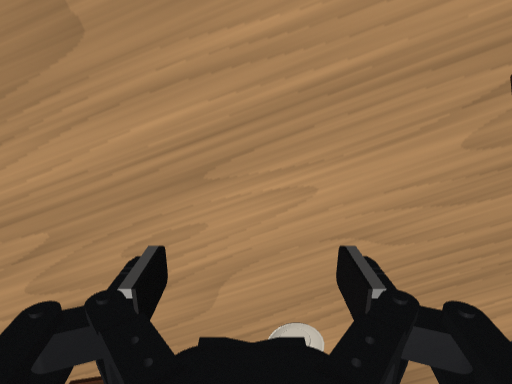

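The top view shows the case around (200,221) with its knob at (195,236), on the robot side. The painting is around (313,228) with the peony at about (311,229). The hand is at lower left. Next I'll measure.

```bash
cat > h.py <<'E'
from rig import ctrl
import cv2, numpy as np
from scipy.spatial.transform import Rotation as R
def rot(q): return R.from_quat([q[1],q[2],q[3],q[0]])
def cam(name,s=None):
    c=ctrl.calibration(name); K=np.array(c["camera_matrix"])
    if name=="wrist":
        s=s or ctrl.sense(); T=np.eye(4); T[:3,:3]=rot(s["ee_rot"]).as_matrix(); T[:3,3]=s["eef_pos"]
        E=np.linalg.inv(T@np.array(c["tool_from_camera"]))
    else: E=np.array(c["extrinsics"])
    return K,E
def onplane(px,z,KE):
    K,E=KE; d=E[:3,:3].T@np.linalg.inv(K)@np.array([px[0],px[1],1.]); o=-E[:3,:3].T@E[:3,3]
    return o+d*(z-o[2])/d[2]
def proj(P,KE):
    K,E=KE; P=np.atleast_2d(P); c=P@E[:3,:3].T+E[:3,3]; u=c@K.T; return u[:,:2]/u[:,2:]
def tri(obs):
    A=[];b=[]
    for px,(K,E) in obs:
        d=E[:3,:3].T@np.linalg.inv(K)@np.array([px[0],px[1],1.]);d/=np.linalg.norm(d);o=-E[:3,:3].T@E[:3,3]
        M=np.eye(3)-np.outer(d,d);A.append(M);b.append(M@o)
    A=np.vstack(A);b=np.hstack(b);x=np.linalg.lstsq(A,b,rcond=None)[0];return x,np.linalg.norm(A@x-b)
E
python3 - <<'E'
from h import *
obs={}
for n in ["side","top"]:
    KE=cam(n); ctrl.capture(n)
    for l in ["lid_knob","peony","lid_hinge"]:
        r=ctrl.recognise(l,n); print(n,l,[(np.round(q["point"],1).tolist(),round(q["confidence"],2)) for q in r[:3]])
        if r: obs.setdefault(l,[]).append((r[0]["point"][::-1],KE))
    for l in ["lid","case","painting"]:
        r=ctrl.cut_out(l,n); print(n,l,[(np.round(q["point"],1).tolist(),round(q["confidence"],2),int(q["pixels"].sum())) for q in r[:3]])
        if r:
            m=r[0]["pixels"].astype(np.uint8); np.save(f"m_{n}_{l}.npy",m)
            print(cv2.minAreaRect(np.argwhere(m)[:,::-1].astype(np.float32)))
            cs=max(cv2.findContours(m,cv2.RETR_EXTERNAL,cv2.CHAIN_APPROX_NONE)[0],key=cv2.contourArea)
            print(cv2.approxPolyDP(cs,4,True)[:,0].tolist())
for l,o in obs.items():
    if len(o)>1: print(l,tri(o))
print(ctrl.sense()["time_s"])
E
```

```text
side lid_knob [([265.7, 262.6], 0.69)]
side peony [([187.8, 291.3], 0.8), ([158.3, 226.8], 0.58)]
side lid_hinge [([265.8, 257.3], 0.64), ([273.4, 260.0], 0.56)]
side lid [([264.8, 259.2], 0.55, 5214)]
((258.35015869140625, 265.5027770996094), (57.55211639404297, 100.56736755371094), 23.38521957397461)
[[257, 216], [219, 284], [223, 305], [265, 320], [295, 252], [298, 228]]
side case [([273.0, 261.7], 0.56, 6045)]
((258.8967590332031, 270.2639465332031), (62.35277557373047, 108.34806823730469), 21.370620727539062)
[[256, 215], [222, 279], [219, 312], [266, 328], [296, 259], [299, 229]]
side painting [([186.5, 292.9], 0.64, 4214)]
((291.31658935546875, 186.87554931640625), (84.12220001220703, 52.535072326660156), 7.594643592834473)
[[258, 157], [247, 206], [329, 217], [333, 167]]
top lid_knob [([221.3, 200.3], 0.85), ([157.8, 326.9], 0.66)]
top peony [([225.4, 314.4], 0.81)]
top lid_hinge [([219.5, 200.6], 0.67), ([158.6, 329.8], 0.41)]
top lid [([219.5, 201.1], 0.59, 3305), ([223.3, 197.9], 0.55, 3458)]
((198.9633331298828, 221.2445068359375), (80.4005355834961, 41.53532791137695), 8.53076457977295)
[[163, 196], [157, 235], [235, 245], [240, 207]]
top case [([225.6, 197.1], 0.85, 3416)]
((199.9427947998047, 221.0860137939453), (82.89287567138672, 42.809810638427734), 9.659893989562988)
[[162, 197], [158, 235], [237, 246], [242, 207]]
top painting [([226.7, 313.8], 0.69, 5034)]
((313.6468811035156, 227.25131225585938), (78.8976058959961, 65.07913970947266), 86.26860046386719)
[[341, 187], [279, 191], [285, 268], [348, 263]]
lid_knob (array([508.52993685, 202.93575518,  92.095346  ]), np.float64(5.926012631587821))
peony (array([ 495.97573428, -195.84021257,   -3.1113801 ]), np.float64(4.027786120947939))
lid_hinge (array([519.13503288, 203.32867908,  87.62712342]), np.float64(0.42027483107862457))
0.85
```

Run:
```python
from h import *
import itertools
from scipy.optimize import minimize
masks={n:np.load(f"m_{n}_case.npy").astype(np.uint8) for n in("side","top")}
KE={n:cam(n) for n in masks}
C=np.array(list(itertools.product([-68,68],[-130,130],[0,142])),float)
def place(p):
    c,s=np.cos(p[2]),np.sin(p[2]); return C@np.array([[c,s,0],[-s,c,0],[0,0,1]])+[p[0],p[1],0]
def cost(p):
    t=0
    for n,m in masks.items():
        S=4; h=cv2.convexHull(((proj(place(p),KE[n])+.5)*S).astype(np.int32))
        M=cv2.resize(m,None,fx=S,fy=S,interpolation=cv2.INTER_NEAREST); I=np.zeros_like(M); cv2.fillConvexPoly(I,h,1)
        t+=1-(M&I).sum()/(M|I).sum()
    return t
best=min((minimize(cost,[519,203,a],method="Nelder-Mead",options=dict(initial_simplex=[[519,203,a],[539,203,a],[519,223,a],[519,203,a+.15]])) for a in(-.15,.15)),key=lambda r:r.fun)
print(best.x,best.fun); p=best.x; np.save("case.npy",p)
c,s=np.cos(p[2]),np.sin(p[2])
knob=np.array([p[0]-48*c,p[1]-48*s,165]);print("knob",knob)
for n in masks:
    im=cv2.imread(f"pics/a_{n}.png"); q=proj(place(p),KE[n]); k=proj(knob,KE[n])[0]
    x0,y0=(150,185) if n=="top" else (205,200)
    z=cv2.resize(im[y0:y0+140,x0:x0+190],None,fx=4,fy=4,interpolation=cv2.INTER_CUBIC)
    f=lambda a:tuple(((a-[x0,y0]+.5)*4).astype(int).tolist())
    for i in range(8):
        for j in range(i):
            if bin(i^j).count("1")==1: cv2.line(z,f(q[i]),f(q[j]),(0,255,0),1)
    cv2.circle(z,f(k),5,(255,0,255),1)
    if n=="top":
        pass
    cv2.imwrite(f"pics/b_{n}.png",z)
im=cv2.imread("pics/a_top.png")[180:275,270:355]; cv2.imwrite("pics/b_paint.png",cv2.resize(im,None,fx=6,fy=6,interpolation=cv2.INTER_CUBIC))
```

```text
[ 5.12197616e+02  2.02392952e+02 -1.43147481e-01] 0.08661633719538275
knob [464.68856531 209.24058863 165.        ]
```

View pics/b_top.png

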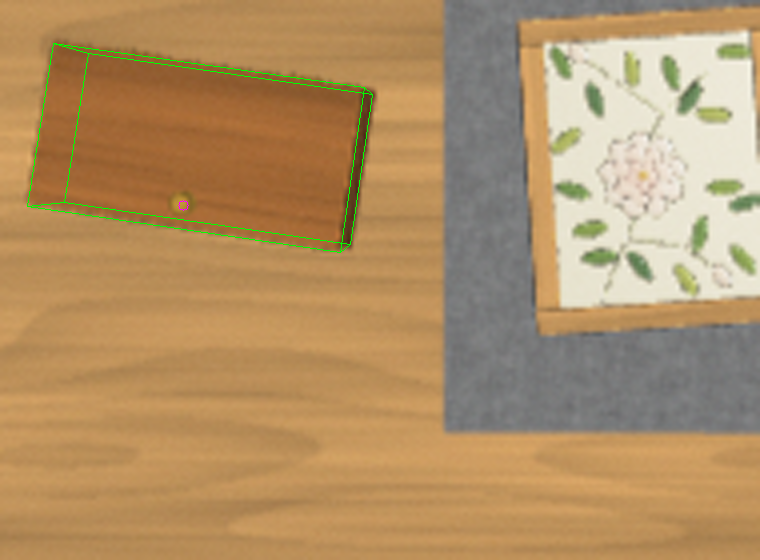

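View pics/b_side.png

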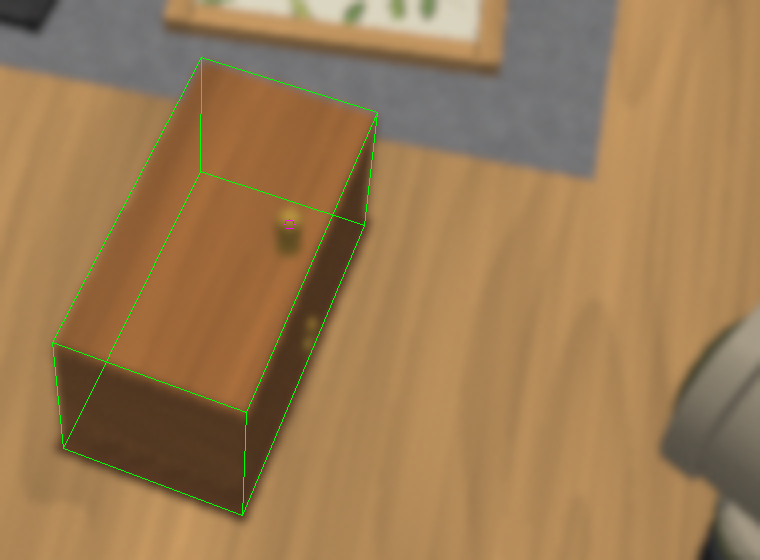

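View pics/b_paint.png

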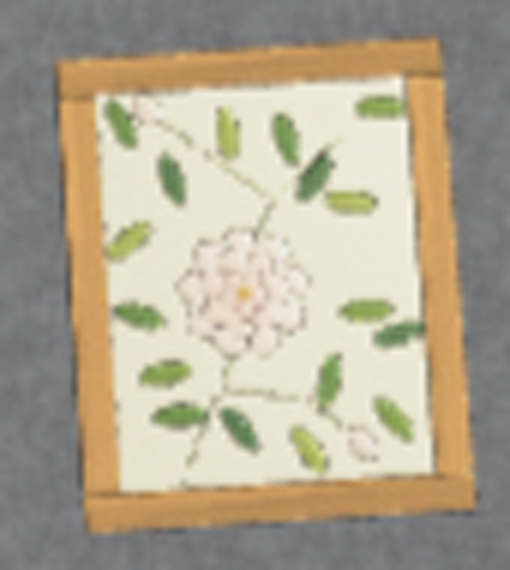

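```bash
cat >> h.py <<'E'
CP=np.load("case.npy")
def case2w(v):
    c,s=np.cos(CP[2]),np.sin(CP[2]); v=np.asarray(v,float)
    return np.array([CP[0]+c*v[0]-s*v[1],CP[1]+s*v[0]+c*v[1],v[2]])
cx=np.array([np.cos(CP[2]),np.sin(CP[2]),0]); cy=np.array([-np.sin(CP[2]),np.cos(CP[2]),0])
def frame(x,y):
    x=np.array(x,float);x/=np.linalg.norm(x); y=np.array(y,float); y-=x*(x@y); y/=np.linalg.norm(y)
    return R.from_matrix(np.c_[x,y,np.cross(x,y)])
def delta(pos,rt,s=None):
    "shift in tool axes mm->share, total rotvec share"
    s=s or ctrl.sense(); r=rot(s["ee_rot"]); d=r.inv().apply(np.asarray(pos)-s["eef_pos"])
    w=(r.inv()*rt).as_rotvec(degrees=True)
    print("shift mm",np.round(d,1),"share",np.round(d/150,3),"| turn deg",np.round(w,2),"share",np.round(w/60,3)); return d,w
E
python3 - <<'E'
from h import *
s=ctrl.sense(); print(np.round(rot(s["ee_rot"]).as_matrix(),3))
for n,px in [("top",(310.1,228.5))]:
    print("peony",onplane(px,12,cam(n)))
print("slots",[case2w([5,y,0]).round(1) for y in(-80,0,80)], "hinge",case2w([68,0,40]))
k=case2w([-48,0,165])
for sg in (1,-1):
    delta(k+[0,0,60],frame([0,0,-1],sg*cy))
E
```

```text
[[-0.     0.339  0.941]
 [-0.     0.941 -0.339]
 [-1.    -0.    -0.   ]]
peony [ 487.75218236 -178.22293826   12.        ]
slots [array([505.7, 122.5,   0. ]), array([517.1, 201.7,   0. ]), array([528.6, 280.9,   0. ])] hinge [579.50210372 192.69213257  40.        ]
shift mm [   6.3 -170.6  366.3] share [ 0.042 -1.138  2.442] | turn deg [-11.61  -0.     0.  ] share [-0.193 -0.     0.   ]
shift mm [   6.3 -170.6  366.3] share [ 0.042 -1.138  2.442] | turn deg [168.39   0.     0.  ] share [2.807 0.    0.   ]
```

Call:
move_arm:
  targets:
    - [[0.6,0,-0.126,0.271,-0.0967,0,0],[0.6,0,-0.1,0.28,-0.0967,0,0],[0.6,0,-0.07,0.29,0,0,0],[0.6,0,-0.07,0.29,0,0,0],[0.6,0,-0.07,0.29,0,0,0]]

```text
time_s: 1.35
eef_pos: [373.1, 386.9, 231.5]
ee_rot: [0.705, 0.051, 0.705, -0.051]
force: [-0.1, 1.1, 0.2]
grip_width: 0.597
```

```bash
cat > chk.py <<'E'
from h import *
import json
def log():
    s=ctrl.sense(); open("log.jsonl","a").write(json.dumps({k:np.asarray(v).tolist() for k,v in s.items()})+"\n")
    print("t",s["time_s"],"q",np.round(s["joints"],3),"pos",np.round(s["eef_pos"],1),"F",np.round(s["force"],1),"g",np.round(s["grip_width"],3)); return s
E
python3 - <<'E'
from chk import *
log(); k=case2w([-48,0,165]); delta(k+[0,0,60],frame([0,0,-1],cy))
print(proj([488,-178,12],cam("side")))
E
```

```text
t 1.35 q [ 0.585  0.34   1.46   0.     1.341 -0.842] pos [373.1 386.9 231.5] F [-0.1  1.1  0.2] g 0.597
shift mm [   6.5 -162.7  116. ] share [ 0.043 -1.085  0.773] | turn deg [-0.01  0.01 -0.02] share [-0.  0. -0.]
[[292.03383649 188.90631501]]
```

Call:
move_arm:
  targets:
    - [[0.6,0.009,-0.217,0.155,0,0,0],[0.6,0.009,-0.217,0.155,0,0,0],[0.6,0.009,-0.217,0.155,0,0,0],[0.6,0.009,-0.217,0.155,0,0,0],[0.6,0.009,-0.217,0.155,0,0,0]]

```text
time_s: 1.85
eef_pos: [464.0, 208.6, 224.6]
ee_rot: [0.705, 0.051, 0.705, -0.051]
force: [0.4, 0.5, -0.2]
grip_width: 0.597
```

Run:
```python
from chk import *
s=log(); k=case2w([-48,0,165]); delta(k+[0,0,60],frame([0,0,-1],cy))
im=ctrl.capture("wrist").copy(); p=proj([k,k+[0,0,11]],cam("wrist",s)); print(p)
im=im[:,:,::-1].copy()
for a in p: cv2.circle(im,tuple(a.astype(int).tolist()),4,(255,0,255),1)
cv2.imwrite("pics/c_wrist.png",im)
```

```text
t 1.85 q [ 0.192  0.282  1.557  0.     1.302 -1.236] pos [464.  208.6 224.6] F [ 0.4  0.5 -0.2] g 0.597
shift mm [-0.4  0.7  0.6] share [-0.003  0.005  0.004] | turn deg [-0.01  0.01 -0.01] share [-0.  0. -0.]
[[252.23179321 208.57709244]
 [252.27138337 214.09934738]]
```

View pics/c_wrist.png

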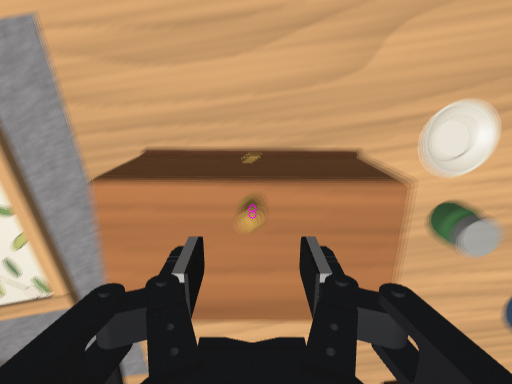

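Call:
move_arm:
  targets:
    - [[0.6,0.2,0.003,0.004,0,0,0],[0.6,0.2,0,0,0,0,0],[0.6,0.1,0,0,0,0,0],[0,0,0,0,0,0,0],[0,0,0,0,0,0,0]]
  force: 50

```text
time_s: 2.4
eef_pos: [464.4, 210.6, 150.2]
ee_rot: [0.706, 0.051, 0.705, -0.051]
force: [0.4, -0.4, 0.1]
grip_width: 0.269
```

Call:
move_arm:
  targets:
    - [[0,0,0,0,0,0,0],[0,0,0,0,0,0,0]]

```text
time_s: 2.6
eef_pos: [464.8, 211.8, 150.8]
ee_rot: [0.706, 0.052, 0.704, -0.049]
force: [2.2, 7.9, -3.1]
grip_width: 0.188
```

Run:
```python
from chk import *
s=log()
h=case2w([68,0,40]); g=np.array(s["eef_pos"])+[0,0,-0]; g=g+np.array([0,0,19]); d=g-h; x0,z0=d@cx,d[2]; print(x0,z0,d@cy)
r=np.hypot(x0,z0);a0=np.arctan2(z0,x0); pr=(x0,z0)
for th in np.arange(0.1,1.31,.1):
    x,z=r*np.cos(a0-th),r*np.sin(a0-th); print(round(th,2),"tool x share",round(-(z-pr[1])/150,3),"tool z share",round((x-pr[0])/150,3)); pr=(x,z)
cv2.imwrite("pics/d_wrist.png",ctrl.capture("wrist")[:,:,::-1])
```

```text
t 2.6 q [ 0.197  0.359  1.656  0.002  1.123 -1.232] pos [464.8 211.8 150.8] F [ 2.2  7.9 -3.1] g 0.188
-116.29281731836542 129.83433095266017 2.5447142288851725
0.1 tool x share -0.073 tool z share 0.09
0.2 tool x share -0.064 tool z share 0.097
0.3 tool x share -0.054 tool z share 0.103
0.4 tool x share -0.043 tool z share 0.108
0.5 tool x share -0.032 tool z share 0.112
0.6 tool x share -0.021 tool z share 0.114
0.7 tool x share -0.009 tool z share 0.116
0.8 tool x share 0.002 tool z share 0.116
0.9 tool x share 0.014 tool z share 0.115
1.0 tool x share 0.025 tool z share 0.113
1.1 tool x share 0.036 tool z share 0.11
1.2 tool x share 0.047 tool z share 0.106
1.3 tool x share 0.058 tool z share 0.101
```

View pics/d_wrist.png

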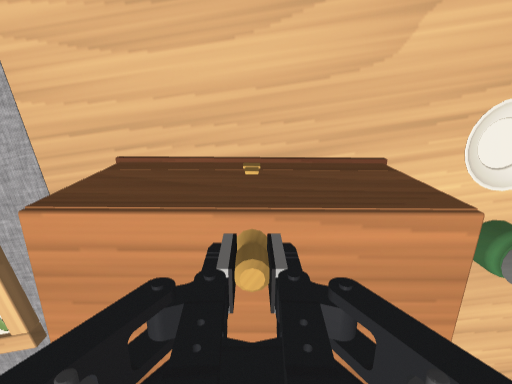

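The knob is held between the pads. I'll swing the lid along its arc.

Call:
move_arm:
  targets:
    - [[0,-0.073,0.012,0.09,0,0,0],[0,-0.064,0,0.097,0,0,0],[0,-0.054,0,0.103,0,0,0],[0,-0.043,0,0.108,0,0,0],[0,-0.032,0,0.112,0,0,0]]

```text
time_s: 3.15
eef_pos: [539.7, 200.7, 190.1]
ee_rot: [0.704, 0.05, 0.706, -0.051]
force: [-3.5, -3.9, -6.4]
grip_width: 0.19
```

Run:
```python
from chk import *
s=log(); print(s["wrist_torque"])
h=case2w([68,0,40]); g=np.array(s["eef_pos"])+[0,0,19]; d=g-h; x0,z0=d@cx,d[2]; print(x0,z0,d@cy,np.hypot(x0,z0),"theta",2.3013-np.arctan2(z0,x0))
```

```text
t 3.15 q [ 1.530e-01  4.590e-01  1.398e+00 -1.000e-03  1.288e+00 -1.274e+00] pos [539.7 200.7 190.1] F [-3.5 -3.9 -6.4] g 0.19
[-0.4990371   0.8358133   0.12226142]
-40.516689181274245 169.1478506569751 2.2519031614823244 173.93273839069613 theta 0.4953992032109604
```

Call:
move_arm:
  targets:
    - [[0,-0.021,0,0.114,0,0,0],[0,-0.009,0,0.116,0,0,0],[0,0.002,0,0.116,0,0,0],[0,0.014,0,0.115,0,0,0],[0,0.025,0,0.113,0,0,0]]

```text
time_s: 3.65
eef_pos: [625.9, 187.7, 189.5]
ee_rot: [0.706, 0.05, 0.705, -0.052]
force: [-3.8, -7.3, 0.7]
grip_width: 0.188
```

Run:
```python
from chk import *
s=log(); print(s["wrist_torque"])
h=case2w([68,0,40]); g=np.array(s["eef_pos"])+[0,0,19]; d=g-h; x0,z0=d@cx,d[2]; print(x0,z0,d@cy,np.hypot(x0,z0),"theta",2.3013-np.arctan2(z0,x0))
cv2.imwrite("pics/e_wrist.png",ctrl.capture("wrist")[:,:,::-1])
```

```text
t 3.65 q [ 0.113  0.632  1.122 -0.002  1.387 -1.313] pos [625.9 187.7 189.5] F [-3.8 -7.3  0.7] g 0.188
[-1.02770938  0.82730022  0.0432993 ]
46.67343523118959 168.48230362653757 1.7240906312219704 174.82761850344139 theta 1.0007494673598782
```

View pics/e_wrist.png

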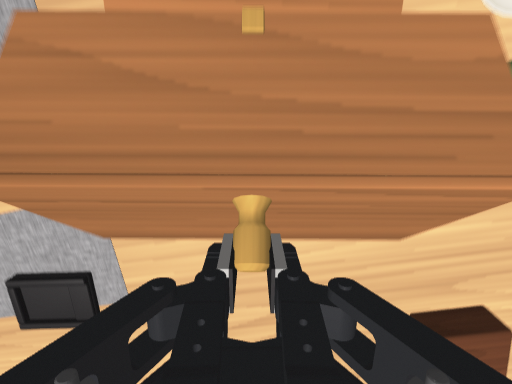

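Call:
move_arm:
  targets:
    - [[0,0.036,0,0.11,0,0,0],[0,0.047,0,0.106,0,0,0],[0.6,0,0,0,0,0,0],[0.6,0,0,0,0,0,0],[0.6,0,0,0,0,0,0]]

```text
time_s: 4.2
eef_pos: [657.1, 184.9, 176.4]
ee_rot: [0.706, 0.051, 0.705, -0.05]
force: [-0.5, 0.5, 0.4]
grip_width: 0.601
```

Call:
move_arm:
  targets:
    - [[0.6,-0.3,0,0,0,0,0],[0.6,-0.3,0,0,0,0,0],[0.6,-0.3,0,0,0,0,0],[0.6,0,0,-0.3,0,0,0],[0.6,0,0,-0.3,0,0,0]]

```text
time_s: 4.7
eef_pos: [568.1, 197.7, 312.1]
ee_rot: [0.707, 0.051, 0.704, -0.05]
force: [0.3, -0.3, -0.3]
grip_width: 0.597
```

Call:
move_arm:
  targets:
    - [[0.6,0,0,-0.3,0,0,0],[0.6,0,0,-0.3,0,0,0],[0.6,0,0,-0.3,0,0,0]]

```text
time_s: 5.0
eef_pos: [432.1, 216.9, 310.9]
ee_rot: [0.706, 0.051, 0.705, -0.05]
force: [1.1, 0.3, 1.0]
grip_width: 0.599
```

Run:
```python
from chk import *
s=log()
for n in["side","top","wrist"]: cv2.imwrite(f"pics/f_{n}.png",ctrl.capture(n)[:,:,::-1])
for n in["top","wrist","side"]:
  KE=cam(n,s) if n=="wrist" else cam(n)
  for l in["lens_grip","squeegee_mid","paddle_mid"]:
    r=ctrl.recognise(l,n); print(n,l,[(np.round(q["point"],1).tolist(),round(q["confidence"],2)) for q in r[:3]])
  for i,y in enumerate((-80,0,80)): print(y,proj(case2w([5,y,110]),KE).round(1))
```

```text
t 5.0 q [ 0.222  0.172  1.47   0.     1.497 -1.206] pos [432.1 216.9 310.9] F [1.1 0.3 1. ] g 0.599
top lens_grip [([153.2, 283.9], 0.46), ([236.5, 128.4], 0.15)]
top squeegee_mid [([219.2, 202.2], 0.54)]
top paddle_mid [([221.7, 223.3], 0.5)]
-80 [[223.6 223.3]]
0 [[200.1 219.9]]
80 [[176.7 216.5]]
wrist lens_grip [([220.0, 309.0], 0.89), ([300.9, 248.3], 0.73)]
wrist squeegee_mid [([223.0, 251.6], 0.87)]
wrist paddle_mid [([220.5, 310.6], 0.65), ([217.9, 192.9], 0.6)]
-80 [[186.7 232.3]]
0 [[249.  232.3]]
80 [[311.2 232.2]]
side lens_grip [([287.1, 246.1], 0.52), ([366.4, 255.9], 0.52)]
side squeegee_mid [([270.8, 258.0], 0.59)]
side paddle_mid [([249.6, 269.4], 0.64)]
-80 [[268.5 239.6]]
0 [[258.3 261. ]]
80 [[247.3 284.1]]
```

View pics/f_wrist.png

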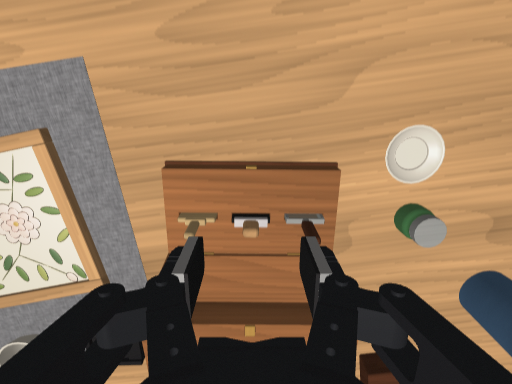

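View pics/f_side.png

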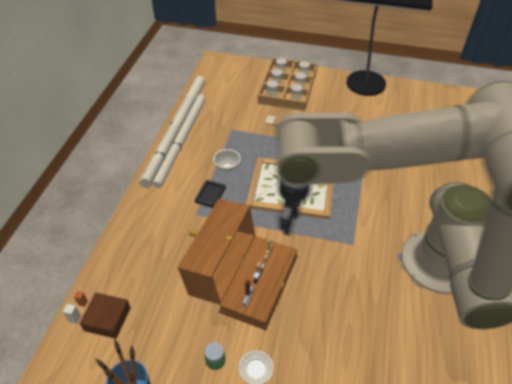

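View pics/f_top.png

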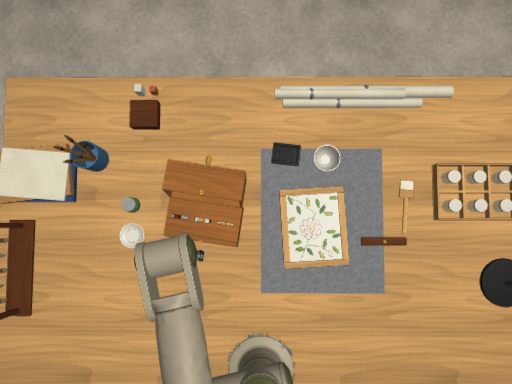

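Lid is open. In the wrist view the dark-handled, steel-framed lens stands at about (309,220), in the +80 slot. The squeegee is in the middle (250,222) and the paddle at left (193,218). On the way over I'll probe the wrist with a small tilt.

Call:
move_arm:
  targets:
    - [[0.55,0,0.17,0.19,0,0,0],[0.55,0,0.17,0.19,0,0,0],[0.55,0,0,0,0,0,0.14],[0.55,0,0,0,0,0,0]]

```text
time_s: 6.0
eef_pos: [499.1, 257.9, 308.8]
ee_rot: [0.706, 0.103, 0.7, 0.001]
force: [-0.1, -0.8, 0.1]
grip_width: 0.553
```

Run:
```python
from chk import *
s=log(); print(rot(s["ee_rot"]).as_matrix().round(3))
cv2.imwrite("pics/g_wrist.png",ctrl.capture("wrist")[:,:,::-1])
```

```text
t 6.0 q [ 0.203  0.309  1.31   0.14   1.475 -1.232] pos [499.1 257.9 308.8] F [-0.1 -0.8  0.1] g 0.553
[[ 0.019  0.144  0.989]
 [ 0.146  0.979 -0.145]
 [-0.989  0.147 -0.003]]
```

Call:
move_arm:
  targets:
    - [[0.55,0,0,0,0,0,-0.14],[0.55,0,0,0,0,-0.14,0],[0.55,0,0,0,0,0,0]]

```text
time_s: 6.35
eef_pos: [496.5, 259.9, 310.8]
ee_rot: [0.756, 0.045, 0.651, -0.054]
force: [-1.4, 0.1, 0.3]
grip_width: 0.553
```

Run:
```python
from chk import *
s=log(); print(rot(s["ee_rot"]).as_matrix().round(3))
```

```text
t 6.35 q [ 0.304  0.283  1.34  -0.067  1.386 -1.119] pos [496.5 259.9 310.8] F [-1.4  0.1  0.3] g 0.553
[[ 0.147  0.14   0.979]
 [-0.023  0.99  -0.138]
 [-0.989 -0.002  0.148]]
```

Call:
move_arm:
  targets:
    - [[0.55,0,0,0,0,0.14,0],[0.55,0,0,0,0,0,0]]

```text
time_s: 6.55
eef_pos: [499.2, 258.1, 310.8]
ee_rot: [0.704, 0.051, 0.707, -0.051]
force: [-0.0, 0.7, -0.5]
grip_width: 0.549
```

Run:
```python
from chk import *
s=log(); print(rot(s["ee_rot"]).as_matrix().round(3))
im=ctrl.capture("wrist")[:,:,::-1].copy(); cv2.imwrite("pics/h_wrist.png",im)
for l in["lens_grip","lens_pane"]:
    r=ctrl.recognise(l,"wrist"); print(l,[(np.round(q["point"],1).tolist(),round(q["confidence"],2)) for q in r[:3]])
print(proj([case2w([5,80,z]) for z in(40,66,96,126)],cam("wrist",s)).round(1))
delta(case2w([5,80,150]),frame([0,0,-1],cy),s)
# model fit
import json
from scipy.optimize import least_squares
L=[json.loads(l) for l in open("log.jsonl")]
def fk(q,p,flip):
    d1,a1,L2,a3,L3,L6,lat=p
    def Ry(a): return R.from_rotvec([0,a,0])
    # local frame: z up x radial; joints about y (pitch from up)
    A=R.from_rotvec([0,0,q[0]]); B=A*Ry(q[1]); C=B*Ry(q[2]); D=C*R.from_rotvec([0,0,flip*q[3]]); E=D*Ry(q[4]); F=E*R.from_rotvec([0,0,q[5]])
    # link direction = local z
    P=A.apply([a1,lat,d1])+B.apply([0,0,L2])+C.apply([a3,0,L3])+F.apply([0,0,L6])
    return P,F
for flip in(1,-1):
    def res(p): return np.hstack([fk(l["joints"],p,flip)[0]-l["eef_pos"] for l in L])
    r=least_squares(res,[300,0,400,0,400,250,116]); print(flip,r.x.round(1),np.sqrt(r.cost*2/len(r.fun)))
    for l in L[-3:-1]:
        F=fk(l["joints"],r.x,flip)[1]; M=rot(l["ee_rot"])
        print((F.inv()*M).as_matrix().round(2).tolist())
```

```text
t 6.55 q [ 2.680e-01  3.580e-01  1.231e+00  1.000e-03  1.556e+00 -1.157e+00] pos [499.2 258.1 310.8] F [-0.   0.7 -0.5] g 0.549
[[-0.004  0.144  0.99 ]
 [-0.     0.99  -0.144]
 [-1.    -0.001 -0.004]]
lens_grip [([181.9, 277.0], 0.78)]
lens_pane [([179.4, 277.4], 0.89)]
[[270.  174.3]
 [271.2 178.8]
 [272.7 184.7]
 [274.4 191.7]]
shift mm [160.6  26.9  26.4] share [1.071 0.179 0.176] | turn deg [-0.1  -0.2   0.06] share [-0.002 -0.003  0.001]
1 [201.3  -0.  438.9  39.  397.5 255.3 116.3] 3.0900084700291695e-10
[[-0.0, -1.0, -0.0], [0.0, 0.0, -1.0], [1.0, -0.0, 0.0]]
[[-0.0, -1.0, -0.0], [0.0, 0.0, -1.0], [1.0, -0.0, 0.0]]
-1 [-67.2   4.7 423.7  77.1 411.6 -67.8 117.8] 9.04363723255521
[[-0.26, -0.97, 0.01], [0.09, -0.04, -1.0], [0.96, -0.26, 0.1]]
[[0.12, -0.99, -0.03], [-0.06, 0.02, -1.0], [0.99, 0.12, -0.06]]
```

View pics/h_wrist.png

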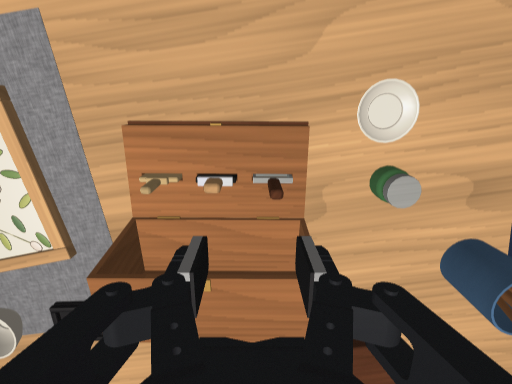

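```bash
cat > kin.py <<'E'
from h import *
from scipy.optimize import least_squares
P0=np.array([201.3,0,438.9,39,397.5,255.3,116.3]); 
import json
T=R.from_matrix([[0,-1,0],[0,0,-1],[1,0,0]])
lo=np.array([-2.94,-.97,.19,-1.23,.02,-2.88]);hi=np.array([2.94,2.17,2.56,4.37,3.11,2.88])
def fk(q,p=P0,full=False):
    d1,a1,L2,a3,L3,L6,lat=p
    Ry=lambda a:R.from_rotvec([0,a,0]);Rz=lambda a:R.from_rotvec([0,0,a])
    A=Rz(q[0]);B=A*Ry(q[1]);C=B*Ry(q[2]);F=C*Rz(q[3])*Ry(q[4])*Rz(q[5])
    e=A.apply([a1,lat,d1])+B.apply([0,0,L2]); w=e+C.apply([a3,0,L3]); t=w+F.apply([0,0,L6])
    return (t,F*T,e,w) if full else (t,F*T)
def ik(pos,rt,q0):
    def f(q):
        t,r=fk(q); return np.r_[(t-pos)/100,(r.inv()*rt).as_rotvec()]
    r=least_squares(f,np.clip(q0,lo+1e-6,hi-1e-6),bounds=(lo,hi),xtol=1e-12,ftol=1e-12); return r.x,np.linalg.norm(r.fun)
E
python3 - <<'E'
from kin import *
pe=np.array([488,-178,12.]); pane=pe+[0,0,100]
for az in range(0,200,15):
    h=np.array([np.cos(np.radians(az)),np.sin(np.radians(az)),0])
    for nm,y in(("camup",np.cross([0,0,-1.],h)),):
        best=None
        for q0 in([-.6,.6,1.2,1.5,1.5,-.6],[-.6,.9,.9,1.0,1.5,-1.],[-.9,.3,1.5,2,1.2,0.5],[-.3,1,1,2.5,1,1]):
            q,e=ik(pane-45*h,frame(h,y),q0)
            if best is None or e<best[1]: best=(q,e)
        q,e=best; t,r,el,w=fk(q,full=True); print(az,nm,q.round(2),"err",round(e,4),"elbow",el.round(),"wrist",w.round())
E
```

```text
0 camup [-1.23  0.82  2.45  1.91  1.61 -1.69] err 0.0 elbow [ 218. -262.  501.] wrist [ 188. -178.  112.]
15 camup [-1.28  0.79  2.28  1.6   1.57 -1.5 ] err 0.0 elbow [ 200. -264.  511.] wrist [ 198. -256.  112.]
30 camup [-1.26  0.8   2.07  1.37  1.63 -1.31] err 0.0 elbow [ 208. -265.  506.] wrist [ 228. -328.  112.]
45 camup [-1.2   0.86  1.85  1.19  1.74 -1.17] err 0.0 elbow [ 228. -267.  489.] wrist [ 276. -390.  112.]
60 camup [-1.13  0.93  1.62  1.05  1.89 -1.07] err 0.0 elbow [ 256. -267.  464.] wrist [ 338. -438.  112.]
75 camup [-1.04  1.02  1.39  0.94  2.06 -1.  ] err 0.0 elbow [ 289. -263.  432.] wrist [ 410. -468.  112.]
90 camup [-0.95  1.11  1.16  0.84  2.24 -0.96] err 0.0 elbow [ 324. -251.  397.] wrist [ 488. -478.  112.]
105 camup [-0.85  1.21  0.93  0.75  2.43 -0.96] err 0.0 elbow [ 358. -231.  358.] wrist [ 566. -468.  112.]
120 camup [-0.75  1.3   0.71  0.62  2.61 -1.02] err 0.0 elbow [ 388. -204.  318.] wrist [ 638. -438.  112.]
135 camup [-0.65  1.39  0.52  0.38  2.78 -1.22] err 0.0 elbow [ 413. -170.  281.] wrist [ 700. -390.  112.]
150 camup [-0.56  1.45  0.39 -0.12  2.87 -1.69] err 0.0 elbow [ 431. -131.  255.] wrist [ 748. -328.  112.]
165 camup [-0.46  1.46  0.37 -0.67  2.82 -2.21] err 0.0 elbow [442. -89. 251.] wrist [ 778. -256.  112.]
180 camup [-0.37  1.41  0.47 -0.9   2.67 -2.41] err 0.0 elbow [446. -47. 271.] wrist [ 788. -178.  112.]
195 camup [-0.28  1.33  0.65 -0.99  2.48 -2.44] err 0.0 elbow [442.  -5. 305.] wrist [ 778. -100.  112.]
```

Call:
move_arm:
  targets:
    - [[0.55,0.2,0.096,0.095,0,0,0],[0.55,0.25,0.096,0.095,0,0,0],[0.55,0.25,0,0,0,0,0],[0.55,0.25,0,0,0,0,0],[0.55,0,0,0,0,0,0]]

```text
time_s: 7.2
eef_pos: [528.3, 282.8, 163.8]
ee_rot: [0.703, 0.049, 0.708, -0.052]
force: [0.1, -0.2, 0.1]
grip_width: 0.553
```

Run:
```python
from chk import *
s=log()
im=ctrl.capture("wrist")[:,:,::-1].copy(); 
p=proj([case2w([5,80,z]) for z in(40,66,96,126)],cam("wrist",s)).round(1); print(p)
for a in p: cv2.circle(im,tuple(a.astype(int).tolist()),3,(255,0,255),1)
cv2.imwrite("pics/i_wrist.png",im)
delta(case2w([7,82,81]),frame([0,0,-1],cy),s)
```

```text
t 7.2 q [ 2.960e-01  5.350e-01  1.350e+00 -1.000e-03  1.265e+00 -1.131e+00] pos [528.3 282.8 163.8] F [ 0.1 -0.2  0.1] g 0.553
[[249.9 185.5]
 [249.7 193.6]
 [249.3 205.3]
 [248.8 220.3]]
shift mm [82.8  0.5  3.1] share [0.552 0.003 0.021] | turn deg [ 0.01 -0.39  0.23] share [ 0.    -0.006  0.004]
```

View pics/i_wrist.png

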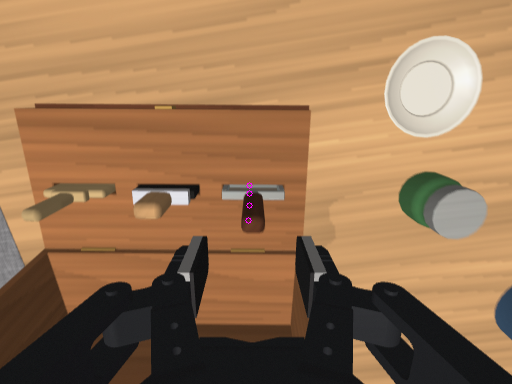

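Call:
move_arm:
  targets:
    - [[0.55,0.22,0.008,0.02,0,0,0],[0.55,0.2,0,0,0,0,0],[0.55,0.13,0,0,0,0,0],[0.55,0,0,0,0,0,0],[0,0,0,0,0,0,0]]
  force: 50

```text
time_s: 7.75
eef_pos: [535.0, 284.5, 88.2]
ee_rot: [0.707, 0.051, 0.704, -0.05]
force: [-0.1, 0.5, -0.6]
grip_width: 0.398
```

Call:
move_arm:
  targets:
    - [[0,0,0,0,0,0,0],[0,0,0,0,0,0,0],[0,0,0,0,0,0,0]]

```text
time_s: 8.05
eef_pos: [534.9, 284.0, 87.6]
ee_rot: [0.707, 0.051, 0.704, -0.05]
force: [-0.3, -4.0, 7.1]
grip_width: 0.179
```

Run:
```python
from chk import *
s=log(); print(s["wrist_torque"])
im=ctrl.capture("wrist")[:,:,::-1].copy(); cv2.imwrite("pics/j_wrist.png",im)
```

```text
t 8.05 q [ 2.950e-01  6.240e-01  1.416e+00 -1.000e-03  1.098e+00 -1.132e+00] pos [534.9 284.   87.6] F [-0.3 -4.   7.1] g 0.179
[-0.57813097  0.14725714  0.02136989]
```

View pics/j_wrist.png

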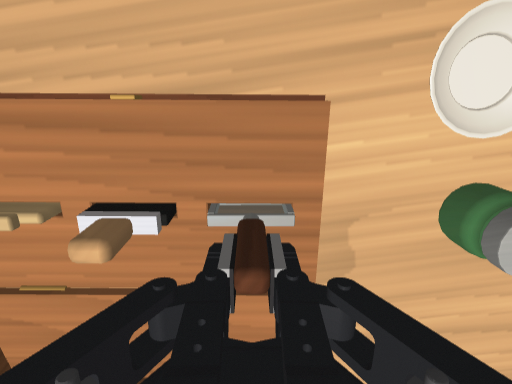

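Call:
move_arm:
  targets:
    - [[0,-0.06,0,0,0,0,0],[0,-0.12,0,0,0,0,0],[0,-0.2,0,0,0,0,0],[0,-0.25,0,0,0,0,0],[0,-0.25,0,0,0,0,0]]

```text
time_s: 8.6
eef_pos: [533.5, 284.2, 219.6]
ee_rot: [0.705, 0.051, 0.705, -0.05]
force: [0.4, 1.0, -0.8]
grip_width: 0.182
```

Call:
move_arm:
  targets:
    - [[0,-0.25,0,0,0,0,0],[0,-0.1,0,0,0,0,0],[0,0,0,0,0,0,0]]

```text
time_s: 8.9
eef_pos: [534.3, 284.5, 273.2]
ee_rot: [0.707, 0.051, 0.703, -0.05]
force: [0.4, 0.6, -1.8]
grip_width: 0.179
```

Run:
```python
from chk import *
s=log(); print(s["wrist_torque"])
for n in["wrist","side"]: cv2.imwrite(f"pics/k_{n}.png",ctrl.capture(n)[:,:,::-1])
KE=cam("wrist",s); print(proj(np.array(s["eef_pos"])+rot(s["ee_rot"]).apply([51.6,0,0]),KE))
```

```text
t 8.9 q [ 0.296  0.469  1.166  0.     1.501 -1.132] pos [534.3 284.5 273.2] F [ 0.4  0.6 -1.8] g 0.179
[ 0.04574889 -0.05748314 -0.00380795]
[[251.29048458 211.71521292]]
```

View pics/k_wrist.png

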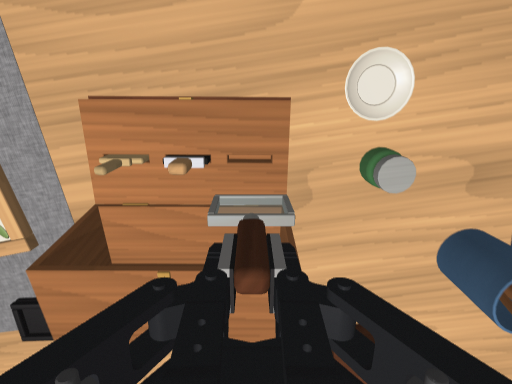

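View pics/k_side.png

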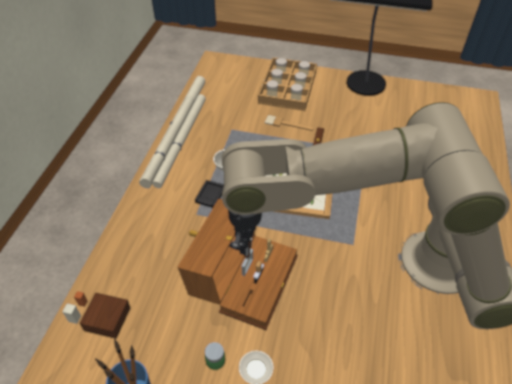

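Run:
```python
from h import *
c=ctrl.calibration("wrist");K=np.array(c["camera_matrix"]);E=np.linalg.inv(np.array(c["tool_from_camera"]))
im=cv2.imread("pics/k_wrist.png"); S=6; x0,y0=195,180
z=cv2.resize(im[y0:y0+60,x0:x0+115],None,fx=S,fy=S,interpolation=cv2.INTER_CUBIC)
for zc,col in((0,(255,0,255)),(-3,(0,255,0))):
  for f in(-4,4):
    P=np.array([[51.6+a,b,zc+f] for a,b in((-22,-28),(-22,28),(22,28),(22,-28))],float)
    p=((proj(P,(K,E))-[x0,y0]+.5)*S).astype(np.int32); print(zc,f,proj(P,(K,E)).round(1).tolist()); cv2.polylines(z,[p],True,col,1)
cv2.imwrite("pics/l.png",z)
```

```text
0 -4 [[207.1, 218.4], [295.4, 218.4], [287.3, 196.7], [215.3, 196.7]]
0 4 [[207.7, 229.9], [294.8, 229.9], [286.9, 206.3], [215.7, 206.3]]
-3 -4 [[206.9, 214.0], [295.6, 214.0], [287.4, 193.0], [215.2, 193.0]]
-3 4 [[207.5, 225.6], [295.0, 225.6], [287.1, 202.7], [215.6, 202.7]]
```

View pics/l.png

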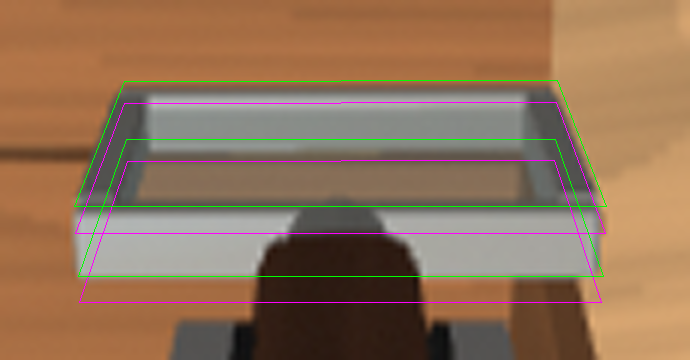

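```bash
cat > plan.py <<'E'
from kin import *
import sys
OFF=np.array([51.6,0,-2.2]); TILT=R.from_rotvec([0,-np.radians(1.),0])  # lens frame (x'=head dir) in tool: head dir tilts to +z
def final(az,pane):
    h=np.array([np.cos(np.radians(az)),np.sin(np.radians(az)),0]); r=frame(h,np.cross([0,0,-1.],h))*TILT.inv()
    return pane-r.apply(OFF),r
def rows(Q,start):
    r0=start[1];p=start[0];out=[]
    for q in Q:
        t,r=fk(q); d=r0.inv().apply(t-p)/150; w=(r0.inv()*r).as_rotvec(degrees=True)/60
        d=d.round(3);w=w.round(3); out.append([0]+d.tolist()+w.tolist())
        p=p+r0.apply(d*150); r0=r0*R.from_rotvec(w*60,degrees=True)   # rounded chain
    return out
E
python3 - <<'E'
from plan import *
s=ctrl.sense(); q0=np.array(s["joints"])
pane=np.array([488,-178,112+100.])
for az in(45,55,70):
    p,r=final(az,pane); q1,e=ik(p,r,[-1.1,.9,1.2,1.05,1.8,-1.1]); print(az,q1.round(2),e)
    pf,rf=final(az,pane-[0,0,100]); qf,e=ik(pf,rf,q1); print("final",qf.round(2),e)
    N=20; Q=[q0+(q1-q0)*u for u in np.linspace(0,1,N+1)[1:]]
    R_=rows(Q,fk(q0)); a=np.array(R_); print("max mm",(np.linalg.norm(a[:,1:4],axis=1)*150).max(),"max deg",(np.linalg.norm(a[:,4:],axis=1)*60).max(), "dq/row",np.abs((q1-q0)/N*10).round(2))
    zz=[]
    for q in Q:
        t,rr,el,w=fk(q,full=True); C=t+rr.apply([[74,28,0],[74,-28,0],[30,28,0],[30,-28,0]]); zz.append((C[:,2].min().round(),t.round().tolist(),w.round().tolist()))
    for z in zz[::2]: print(z)
E
```

```text
45 [-1.21  0.65  1.87  1.22  1.83 -0.99] 2.6098961194105395e-11
final [-1.21  0.87  1.84  1.18  1.76 -1.18] 8.952384380209356e-14
max mm 34.337224698568754 max deg 7.823733124282805 dq/row [0.76 0.09 0.35 0.61 0.17 0.07]
(np.float64(177.0), [535.0, 255.0, 251.0], [554.0, 243.0, 506.0])
(np.float64(147.0), [533.0, 200.0, 221.0], [582.0, 157.0, 468.0])
(np.float64(128.0), [528.0, 151.0, 199.0], [594.0, 68.0, 431.0])
(np.float64(119.0), [520.0, 105.0, 184.0], [589.0, -20.0, 395.0])
(np.float64(118.0), [513.0, 62.0, 176.0], [570.0, -105.0, 361.0])
(np.float64(125.0), [506.0, 19.0, 174.0], [536.0, -182.0, 328.0])
(np.float64(138.0), [500.0, -25.0, 177.0], [490.0, -251.0, 297.0])
(np.float64(156.0), [492.0, -74.0, 184.0], [434.0, -308.0, 268.0])
(np.float64(177.0), [481.0, -127.0, 193.0], [372.0, -353.0, 241.0])
(np.float64(199.0), [463.0, -184.0, 204.0], [305.0, -384.0, 216.0])
55 [-1.16  0.72  1.71  1.14  1.93 -0.94] 3.0675140142623135e-14
final [-1.16  0.92  1.69  1.09  1.86 -1.1 ] 7.441871323264388e-14
max mm 33.28715968658185 max deg 7.3155724314642665 dq/row [0.73 0.12 0.27 0.57 0.22
[... 852 characters left out ...]
dq/row [0.69 0.18 0.15 0.52 0.3  0.13]
(np.float64(179.0), [537.0, 257.0, 254.0], [556.0, 248.0, 508.0])
(np.float64(154.0), [541.0, 206.0, 227.0], [592.0, 170.0, 475.0])
(np.float64(138.0), [541.0, 157.0, 208.0], [615.0, 87.0, 442.0])
(np.float64(130.0), [539.0, 110.0, 194.0], [625.0, 2.0, 409.0])
(np.float64(129.0), [536.0, 64.0, 186.0], [621.0, -85.0, 376.0])
(np.float64(135.0), [531.0, 17.0, 183.0], [603.0, -169.0, 343.0])
(np.float64(146.0), [525.0, -32.0, 185.0], [573.0, -248.0, 311.0])
(np.float64(162.0), [516.0, -83.0, 189.0], [530.0, -322.0, 280.0])
(np.float64(180.0), [503.0, -138.0, 196.0], [478.0, -387.0, 249.0])
(np.float64(200.0), [483.0, -197.0, 205.0], [416.0, -443.0, 219.0])
```

Run:
```python
from plan import *
s=ctrl.sense(); q0=np.array(s["joints"]); t0,r0=fk(q0); qs,e=ik(t0+r0.apply([-52.5,0,0]),r0,q0); print("start err",e)
pane=np.array([488,-178,250.])
p,r=final(55,pane); q1,e=ik(p,r,[-1.1,.7,1.2,1.05,1.8,-1.1]); print(q1.round(2),e)
N=20; U=np.linspace(0,1,N+1)[1:]
Q=[qs+(q1-qs)*u for u in U]
a=np.array(rows(Q,fk(qs))); print("max mm",(np.linalg.norm(a[:,1:4],axis=1)*150).max(),"max deg",(np.linalg.norm(a[:,4:],axis=1)*60).max())
for q in Q[::2]:
    t,rr,el,w=fk(q,full=True); C=t+rr.apply([[74,28,0],[74,-28,0],[30,28,0],[30,-28,0]]); print(C[:,2].min().round(),t.round())
for i in range(0,N,5): print(a[i:i+5].tolist())
```

```text
start err 1.0365605044478937e-13
[-1.16  0.65  1.71  1.17  1.96 -0.86] 6.887401035077036e-13
max mm 33.21340090987371 max deg 7.344548999087691
230.0 [537. 256. 304.]
200.0 [540. 203. 274.]
180.0 [538. 153. 251.]
169.0 [534. 105. 235.]
167.0 [528.  60. 225.]
171.0 [521.  14. 221.]
182.0 [513. -33. 222.]
198.0 [504. -82. 226.]
217.0 [ 490. -135.  233.]
237.0 [ 471. -191.  242.]
[[0.0, 0.118, -0.18, 0.052, 0.08, 0.074, 0.029], [0.0, 0.097, -0.176, 0.063, 0.081, 0.072, 0.034], [0.0, 0.075, -0.17, 0.072, 0.082, 0.071, 0.038], [0.0, 0.053, -0.163, 0.079, 0.081, 0.07, 0.043], [0.0, 0.031, -0.155, 0.086, 0.081, 0.068, 0.048]]
[[0.0, 0.009, -0.145, 0.09, 0.08, 0.067, 0.053], [0.0, -0.013, -0.135, 0.092, 0.078, 0.066, 0.057], [0.0, -0.034, -0.125, 0.093, 0.076, 0.065, 0.063], [0.0, -0.055, -0.112, 0.091, 0.074, 0.064, 0.066], [0.0, -0.075, -0.1, 0.089, 0.071, 0.064, 0.071]]
[[0.0, -0.095, -0.088, 0.084, 0.068, 0.063, 0.075], [0.0, -0.112, -0.074, 0.078, 0.064, 0.063, 0.079], [0.0, -0.13, -0.062, 0.07, 0.06, 0.063, 0.083], [0.0, -0.146, -0.049, 0.061, 0.056, 0.063, 0.086], [0.0, -0.161, -0.036, 0.049, 0.052, 0.063, 0.089]]
[[0.0, -0.173, -0.023, 0.038, 0.047, 0.063, 0.091], [0.0, -0.186, -0.011, 0.025, 0.042, 0.064, 0.094], [0.0, -0.196, -0.0, 0.01, 0.037, 0.065, 0.095], [0.0, -0.204, 0.011, -0.004, 0.032, 0.066, 0.098], [0.0, -0.212, 0.022, -0.019, 0.027, 0.066, 0.098]]
```

Call:
move_arm:
  targets:
    - [[0,-0.175,0,0,0,0,0],[0,-0.175,0,0,0,0,0]]

```text
time_s: 9.2
eef_pos: [533.2, 284.0, 320.9]
ee_rot: [0.704, 0.05, 0.707, -0.051]
force: [0.6, 0.2, -0.8]
grip_width: 0.18
```

Call:
move_arm:
  targets:
    - [[0,0.118,-0.18,0.052,0.08,0.074,0.029],[0,0.097,-0.176,0.063,0.081,0.072,0.034],[0,0.075,-0.17,0.072,0.082,0.071,0.038],[0,0.053,-0.163,0.079,0.081,0.07,0.043],[0,0.031,-0.155,0.086,0.081,0.068,0.048]]

```text
time_s: 9.7
eef_pos: [538.2, 151.6, 249.6]
ee_rot: [0.538, 0.278, 0.787, -0.119]
force: [0.1, 0.2, -1.3]
grip_width: 0.179
```

Call:
move_arm:
  targets:
    - [[0,0.009,-0.145,0.09,0.08,0.067,0.053],[0,-0.013,-0.135,0.092,0.078,0.066,0.057],[0,-0.034,-0.125,0.093,0.076,0.065,0.063],[0,-0.055,-0.112,0.091,0.074,0.064,0.066],[0,-0.075,-0.1,0.089,0.071,0.064,0.071]]

```text
time_s: 10.2
eef_pos: [524.4, 36.1, 221.6]
ee_rot: [0.347, 0.517, 0.771, -0.136]
force: [-0.5, 0.2, -1.2]
grip_width: 0.177
```

Call:
move_arm:
  targets:
    - [[0,-0.095,-0.088,0.084,0.068,0.063,0.075],[0,-0.112,-0.074,0.078,0.064,0.063,0.079],[0,-0.13,-0.062,0.07,0.06,0.063,0.083],[0,-0.146,-0.049,0.061,0.056,0.063,0.086],[0,-0.161,-0.036,0.049,0.052,0.063,0.089]]

```text
time_s: 10.7
eef_pos: [503.6, -82.9, 225.6]
ee_rot: [0.156, 0.732, 0.656, -0.092]
force: [0.8, -1.1, -0.6]
grip_width: 0.178
```

Call:
move_arm:
  targets:
    - [[0,-0.173,-0.023,0.038,0.047,0.063,0.091],[0,-0.186,-0.011,0.025,0.042,0.064,0.094],[0,-0.196,0,0.01,0.037,0.065,0.095],[0,-0.204,0.011,-0.004,0.032,0.066,0.098],[0,-0.212,0.022,-0.019,0.027,0.066,0.098]]

```text
time_s: 11.2
eef_pos: [458.1, -221.3, 246.4]
ee_rot: [-0.006, 0.888, 0.46, 0.009]
force: [0.1, -0.2, -1.1]
grip_width: 0.179
```

Call:
move_arm:
  targets:
    - [[0,0,0,0,0,0,0],[0,0,0,0,0,0,0]]

```text
time_s: 11.4
eef_pos: [458.5, -220.3, 246.4]
ee_rot: [-0.005, 0.887, 0.462, 0.008]
force: [-0.1, -0.1, -1.0]
grip_width: 0.18
```

Run:
```python
from chk import *
from plan import *
s=log(); M=rot(s["ee_rot"]); print(M.as_matrix().round(3)); print("pane est",np.array(s["eef_pos"])+M.apply(OFF))
for n in["wrist","side","top"]: cv2.imwrite(f"pics/m_{n}.png",ctrl.capture(n)[:,:,::-1])
p,r=final(55,np.array([488,-178,250.])); delta(p,r,s)
print("peony wrist px",proj([488,-178,12],cam("wrist",s)))
for l in["peony","lens_pane"]:
    for n in["wrist","top","side"]:
        r=ctrl.recognise(l,n); print(n,l,[(np.round(q["point"],1).tolist(),round(q["confidence"],2)) for q in r[:3]])
```

```text
t 11.4 q [-1.163  0.649  1.71   1.172  1.963 -0.862] pos [ 458.5 -220.3  246.4] F [-0.1 -0.1 -1. ] g 0.18
[[ 0.574  0.819  0.009]
 [ 0.819 -0.574  0.015]
 [ 0.018 -0.001 -1.   ]]
pane est [ 488.08708659 -178.11318569  249.53908111]
shift mm [ 0.  -0.1 -0.5] share [ 0.    -0.001 -0.003] | turn deg [-0.07 -0.03 -0.03] share [-0.001 -0.001 -0.   ]
peony wrist px [[250.27590256 450.55913255]]
wrist peony [([336.5, 268.2], 0.71)]
top peony [([219.7, 309.6], 0.88), ([224.0, 230.4], 0.36), ([232.4, 319.6], 0.19)]
side peony [([189.1, 292.6], 0.76)]
wrist lens_pane [([223.5, 255.0], 0.95), ([238.6, 179.3], 0.39)]
top lens_pane [([229.6, 321.3], 0.88)]
side lens_pane [([134.4, 298.5], 0.68), ([354.6, 215.8], 0.59)]
```

View pics/m_wrist.png

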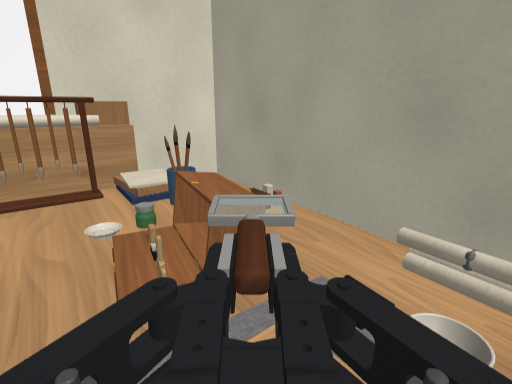

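View pics/m_side.png

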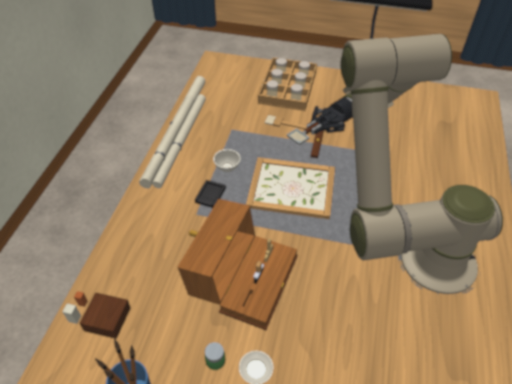

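View pics/m_top.png

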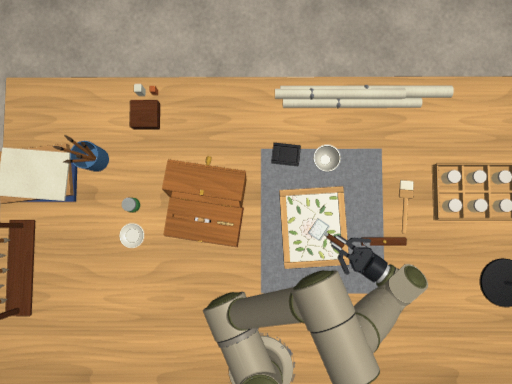

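Call:
move_arm:
  targets:
    - [[0,0,0,0.2,0,0,0],[0,0,0,0.24,0,0,0],[0,0,0,0.2,0,0,0],[0,0,0,0.13,0,0,0],[0,0,0,0.07,0,0,0]]

```text
time_s: 12.35
eef_pos: [460.1, -218.2, 119.9]
ee_rot: [-0.005, 0.887, 0.462, 0.008]
force: [-0.3, 0.2, -0.7]
grip_width: 0.184
```

Call:
move_arm:
  targets:
    - [[0,0,0,0.06,0,0,0],[0,0,0,0.02,0,0,0],[0,0,0,0,0,0,0],[0,0,0,0,0,0,0]]

```text
time_s: 12.75
eef_pos: [460.4, -218.5, 109.8]
ee_rot: [-0.003, 0.887, 0.462, 0.008]
force: [1.6, 0.2, -0.4]
grip_width: 0.18
```

Run:
```python
from chk import *
from plan import *
s=log(); M=rot(s["ee_rot"]); print(M.as_matrix().round(3)); pe=np.array(s["eef_pos"])+M.apply(OFF); print("pane est",pe)
obs=[]
for n in["top","side"]:
    im=ctrl.capture(n)[:,:,::-1].copy(); KE=cam(n)
    for l in ["lens_pane","peony"]:
        r=ctrl.recognise(l,n); print(n,l,[(np.round(q["point"],1).tolist(),round(q["confidence"],2)) for q in r[:3]])
    r=ctrl.cut_out("lens_pane",n)
    u=proj(pe,KE)[0]; v=proj([488,-178,12],KE)[0]; print("pred pane",u,"peony",v)
    c=((u+v)/2).astype(int); x0,y0=c[0]-50,c[1]-38; S=8
    z=cv2.resize(im[y0:y0+75,x0:x0+100],None,fx=S,fy=S,interpolation=cv2.INTER_CUBIC)
    F=np.array([[51.6+a,b,-2.2] for a,b in((-22,-28),(-22,28),(22,28),(22,-28))]); F=np.array(s["eef_pos"])+M.apply(F)
    cv2.polylines(z,[((proj(F,KE)-[x0,y0]+.5)*S).astype(np.int32)],True,(255,0,255),1)
    for a,cc in((u,(255,0,255)),(v,(0,0,255))): cv2.circle(z,tuple(((a-[x0,y0]+.5)*S).astype(int).tolist()),5,cc,2)
    cv2.imwrite(f"pics/n_{n}.png",z)
```

```text
t 12.75 q [-1.158  0.919  1.689  1.095  1.855 -1.103] pos [ 460.4 -218.5  109.8] F [ 1.6  0.2 -0.4] g 0.18
[[ 0.573  0.819  0.012]
 [ 0.819 -0.573  0.013]
 [ 0.017  0.002 -1.   ]]
pane est [ 489.90282956 -176.26842996  112.94632907]
top lens_pane [([229.4, 315.8], 0.75), ([179.8, 206.1], 0.52)]
top peony [([220.3, 307.7], 0.97)]
pred pane [312.71738233 228.06741116] peony [310.03692192 228.43037118]
side lens_pane [([166.2, 292.8], 0.64), ([189.7, 292.8], 0.57), ([355.1, 214.9], 0.54)]
side peony [([190.0, 291.3], 0.73)]
pred pane [293.23350135 168.38884342] peony [292.03383649 188.90631501]
```

View pics/n_top.png

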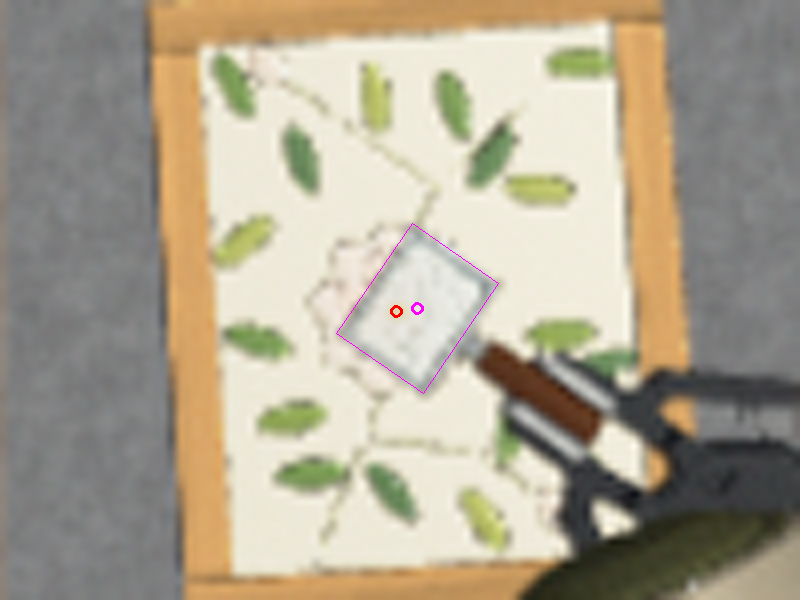

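View pics/n_side.png

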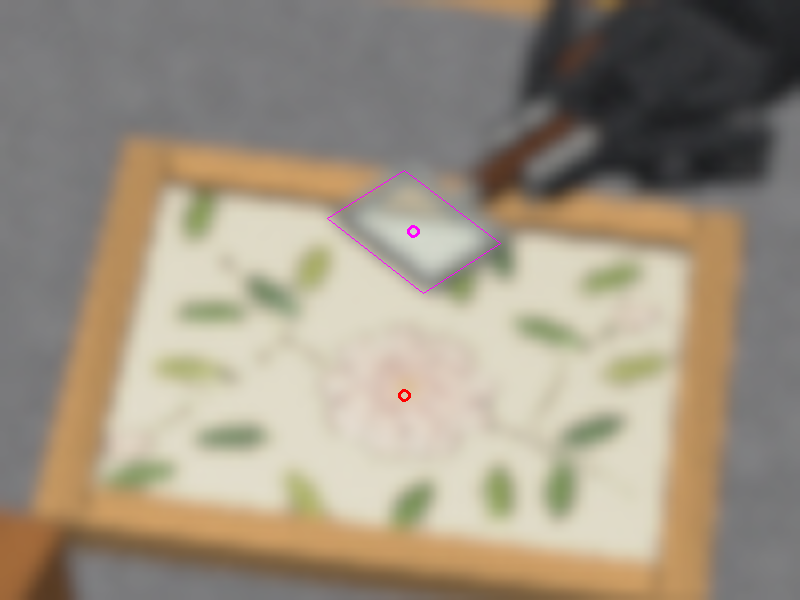

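Call:
move_arm:
  targets:
    - [[0,-0.02,-0.006,0.005,0,0,0],[0,0,0,0,0,0,0],[0,0,0,0,0,0,0],[0,0,0,0,0,0,0],[0,0,0,0,0,0,0]]

```text
time_s: 13.65
eef_pos: [457.8, -220.2, 108.5]
ee_rot: [-0.004, 0.887, 0.462, 0.008]
force: [0.6, 0.0, -1.3]
grip_width: 0.18
```

Run:
```python
from chk import *
from plan import *
s=log(); M=rot(s["ee_rot"]); pe=np.array(s["eef_pos"])+M.apply(OFF); print("pane est",pe,"tilt deg",np.degrees(np.arccos(-(M*TILT).as_matrix()[2,2])),np.abs(s["dq"]).max())
for n in["top","side","wrist"]: cv2.imwrite(f"pics/o_{n}.png",ctrl.capture(n)[:,:,::-1])
```

```text
t 13.65 q [-1.164  0.922  1.688  1.089  1.857 -1.106] pos [ 457.8 -220.2  108.5] F [ 0.6  0.  -1.3] g 0.18
pane est [ 487.37368952 -177.99719381  111.58537757] tilt deg 0.05229555221271622 0.0017312644443643022
```

View pics/o_top.png

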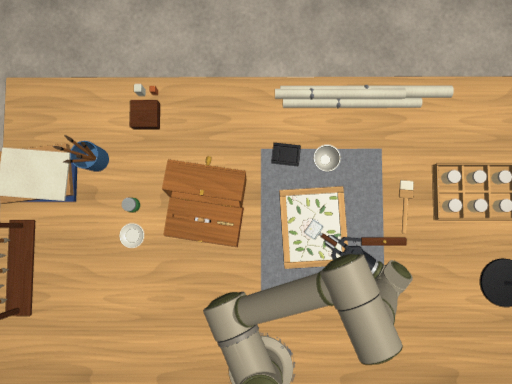

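View pics/o_side.png

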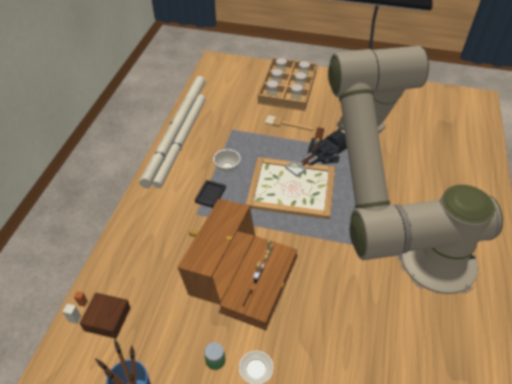

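View pics/o_wrist.png

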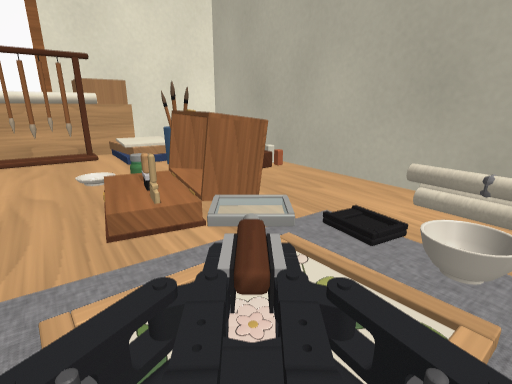

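Run:
```python
from h import *
s=ctrl.sense(); print(proj([487.5,-178,12],cam("wrist",s)), onplane((252.5,323.5),12,cam("wrist",s)))
print(ctrl.finish_job())
```

```text
[[250.01839519 328.37890559]] [ 492.30900619 -174.63553859   12.        ]
the job is handed in; nothing more can be done
None
```

The job is handed in. The lens is held still over the open peony, with the lid open on its stop.

- **What I did:** I pinched the knob and swung the lid back to about 1.2 rad. I let go there and it sank open the rest of the way. I drew the lens out of the +80 mm slot by its handle, carried it high past the case, turned it level and lowered it over the peony.
- **Last checks:**
  - **Pane:** its centre is at about (487, −178, 112) mm, roughly 100 mm above the silk. It is level to within about 1–2°.
  - **Grip and steadiness:** the grip is steady at a 50 N setting, joint speeds are about zero, and the time was 13.7 s.
  - **Scene:** the last pictures show the lid fully open, the squeegee and paddle still standing, and nothing else moved. I saw no sign of contact with the painting.
- **Disagreement between cameras:** the peony's centre comes out at (488, −178) from the top camera. The side view put it about 2 mm nearer the robot. The last wrist-camera reading gave (492, −175), a difference of about 6 mm. I handed in before acting on that reading, so the pane could be off centre by up to about 6 mm.
- **Lens pose in the hand:** I estimated it from one wrist picture. The outline it predicts lay on the lens frame in the top view and to about half a pixel in the side view.

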